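# Mount a derailleur on the service rail and hold its cage wound forward

## Robot

A 6-joint arm with a two-finger parallel gripper is mounted at the origin on a cart in front of the work surface, level with it; the furniture and walls round the work are solid. World frame = base frame: x ahead of the robot, y to its left, z up, the work surface at z = 0. Lengths are in mm, angles in rad, forces in N, time in s.
With the tool pointing down it reaches from about 325 to 925 mm from the base axis. Payload 3.1 kg.
Tool frame: the origin (TCP) lies at the very end of the fingers, on their centre line; the grasp point (between the pads) lies 19 mm behind it (ctrl.grasp_offset is the z of the grasp point in the tool frame, in mm); z points along the fingers, y is the line along which they close (so a half turn about z gives the same grasp; the last joint's range is limited). The gripper opens to 85 mm and grips with 20 to 120 N. Pads are 22 mm wide; open, the fingers measure 114 mm over their backs; the gripper's body (76 mm by 85 mm) begins 54 mm behind the grasp point. The pads swing forward as they close: fully open they stand 13 mm farther back than shut.
Start: joints at [1.214, 0.217, 1.613, -0, 1.311, -0.112], TCP at [151.457, 606.383, 209.2] pointing down, gripper open.
Joint ranges: [-2.75, 2.75], [-0.78, 2.1], [0.31, 2.55], [-1.13, 4.27], [0.13, 2.63], [-2.58, 2.58]. Speed limits (rad/s): [2.79, 2.79, 3.14, 3.14, 3.14, 3.14].

## Interface

Orientations are given as a rotation vector (axis times angle).
In Python, from workcell import ctrl gives the robot as it stands.
- The arm moves only by the tool servo_tool, never from a script. Its argument "commands" is one flat list of numbers, 5 for each row, row after row: the shift along the world's x, y, z scaled (see below), then the turn about the world's z scaled (see below), then the finger opening in mm, from 0 to 85.4. A call has 1 to 5 rows; each row is the pose to reach, as a shift and turn from the pose commanded when the call began; what a row does not reach only later rows make up. The controller multiplies each number of a shift by 0.3 m and each number of a turn by 90 degrees. A row lasts 1/8 s, in which the tool goes at most 62.5 mm and 10.7 degrees, less where a joint would pass 70% of its speed; a pose out of reach is approached as far as the arm can. A call with a number of a shift or a turn outside -1 to 1 is refused whole. A call with a gripper value outside its range is refused whole. The fingers move at their own pace and stop on an object; "grip_force" is the grip in N (left out, the last holds). Time passes only in rows, so rows that repeat a pose let the fingers close. It gives the time, the measured TCP pose, the force, the opening and the grip force at its end, in the units of the state.
- ctrl.observe(): the state, without advancing time (a new reading comes with each control period).
- ctrl.camera(name): name is "scene" or "top" or "wrist"; returns the picture (420x560x3 uint8, blue, green, red); there is no depth.
- ctrl.camera_params(name): a dict with "fx", "fy", "cx", "cy" (pixels), "dist_coeffs" ([k1, k2, p1, p2, k3] as OpenCV has them; the pictures are not rectified), "view" (4x4, takes a point from world to camera coordinates). Camera axes: x right, y down, z forward; pixel columns grow to the right and rows downward; lengths in mm; the calibration is good to about 2 mm. A picture is of the moment at which its call begins: read the wrist's pose just before it. camera_params takes no time and is no camera call; for the wrist camera it gives the pose at the moment of the call.
- ctrl.sign_off(): hands the job in; it is judged then, once.
The state is a dict: "time_s": time; "joint_pos": joint angles; "dq": joint speeds; "joint_torque": joint torques, N m; "eef_pos": TCP position; "orientation": TCP orientation; "contact_force": force on the tool from outside, world axes, zero at the start; "moment": the same for the moment, N m; "grip_width": finger opening in mm; "grip_force": force on a finger pad.
Only numpy, scipy, OpenCV 4.12 (cv2) and the standard library are available. Lean on these libraries where they do the work, as an engineer would, in place of code of your own. Each camera call takes 0.05 s, during which the arm holds its last target. There are 200 camera calls.

## Task

Lift the aluminium derailleur carrier by its tab, hook its saddle over the bare part of the service rail with the cage arm on the robot's side, and slide it along under the lip of the stop collar until it butts against the collar. Then swing the sprung cage arm forward, towards the collar's side, until it is wound fully against its internal stop, and finish while still holding it there against its spring, with the carrier still home against the collar and the loose things round about left where they are.

Things in the scene. Friction and masses are not known exactly. Their poses are not given: they have to be found in the camera images.
- rail: Fixed steel bar on two short posts. Bar 20 mm wide (x), 340 mm long (y), 30 mm tall, flat top 85 mm above the bench, edges rounded. Origin on the bench under the bar's middle; y along the bar (to the left), x across it, away from the robot. Posts (155 mm either side of the middle) are narrower than the bar; feet 90 x 45 x 8 mm.
- stop: Dark steel stop collar fixed round the left part of the bar: block 44 x 20 x 62 mm (x, y, z), thumbscrew on top up to 127 mm. Origin on the bench under the block's centre, axes as the rail's; its butting face is at y = -10 mm.
- stop_lip (a point): Free edge (underside, middle) of the collar's keeper lip, at stop (0, -22, 100.5) mm. The lip is 36 mm wide, 8 mm thick, and juts 12 mm from the butting face, over the carrier's saddle (top at 97 mm when hung), which passes under it only by sliding along the bar.
- carrier: Loose aluminium carrier, 0.53 kg (varies), standing upright on the bench, right. Origin under its middle; z up. Inverted-U 90 mm long (y), 40 wide, 42 high; slot along y 23 mm wide, 30 deep, wider at the mouth. Hung on the bar: origin 55 mm above the bench, axes parallel to the rail's. Home against the collar: origin at y = -55 mm in the stop's frame.
- carrier_tab (a point): Middle of the aluminium grip tab that stands on the saddle: 16 mm (x) by 24 mm (y), from 42 to 87 mm above the carrier's origin and centred over it; this point is 65 mm above the origin. Axes as the carrier's. A dark counterweight sits low on the saddle's +x side (to x = 42 mm, 34 mm high), away from the cage arm.
- cage_pivot (a point): Point on the cage arm's vertical pivot axis, at carrier (-42, 0, 18) mm; axes as the carrier's. Round it stands the dark pivot body, 30 mm across, up to 32 mm above the carrier's underside.
- cage_pin (a point): Middle of the upright round steel pin at the cage arm's free end: 10 mm across, from 18 to 55 mm above the carrier's underside (this point: 36 mm), 85 mm from the pivot axis; x points outward along the arm. Below it lie the flat steel arm and two black jockey wheels (radius 15 mm), 4 to 18 mm above the underside.
- cage (a joint): Cage arm angle, rad. 0: sprung back at rest, arm pointing to the carrier's -x, 0.61 rad towards -y. It grows clockwise seen from above, the pin going to +y; 1.05 is the internal stop (0.44 rad to +y of -x). Spring torque 0.2 N m/rad x (angle + 0.8): 2 N at the pin at rest, 4.4 N at the stop; springs back when let go.
- vee: Bystander: steel vee block, 55 x 44 x 40 mm. Origin under its centre.
- pliers: Bystander: grey pliers, 168 x 54 x 18 mm, lying. Origin under the middle.
- bolt: Bystander: hexagon bolt, 48 x 20 x 17 mm, lying. Origin under its middle.

How it is judged:
By the outcome, as a careful person would: the job done as asked, in the order asked, and still so for the second after the job is handed in, while the arm keeps its last pose, push and grip.
It also fails if it takes over 59 s, if anything falls off the work surface, if the arm or the gripper's body presses on something with over 40 N, if the wrist force passes 120 N, or if a joint passes its speed limit or range.

## Working session

There is one attempt and no reset: what is moved stays moved. The work goes in short steps, Python scripts to look and compute and a tool call to move; the robot and the scene stay as the last step left them, time stands still between calls to the robot, and variables do not carry over. Pictures are saved under pics/ and viewed, at most 10 in all, crops included, and the job is handed in when it is done.

Besides the shell and the picture viewer there is one more tool, called after "Emit:" as a command line: name --argument value ..., lists and objects as JSON in quotes. servo_tool: Moves the arm, as the interface text tells. Its arguments: {"type":"object","properties":{"commands":{"type":"array","items":{"type":"number"}},"grip_force":{"type":"number"}},"required":["commands"]}

```bash
mkdir -p pics; python3 - <<'E'
from workcell import ctrl
import cv2
s=ctrl.observe();print({k:(v if not hasattr(v,'__len__') else [round(float(x),3) for x in v]) for k,v in s.items()},ctrl.grasp_offset)
for n in("scene","top"):
    im=ctrl.camera(n);cv2.imwrite(f"pics/{n}0.png",cv2.resize(im,(784,588),interpolation=cv2.INTER_CUBIC));
    cv2.imwrite(f"raw_{n}0.png",im);p=ctrl.camera_params(n);print(n,p)
E
```

```text
{'time_s': 0.0, 'joint_pos': [1.214, 0.218, 1.615, -0.0, 1.311, -0.112], 'dq': [0.001, -0.001, 0.0, -0.0, -0.0, -0.001], 'joint_torque': [-0.0, -39.686, -30.384, -0.0, 0.01, 0.0], 'eef_pos': [151.164, 605.555, 207.88], 'orientation': [-0.383, -3.118, 0.004], 'contact_force': [-0.023, -0.14, 0.424], 'moment': [-0.038, -0.004, -0.08], 'grip_force': 0.0, 'grip_width': 85.56825523098382} -18.700000000000003
scene {'fx': 523.8927325317628, 'fy': 523.8927325317628, 'cx': 276.542662697884, 'cy': 215.18535398054624, 'dist_coeffs': array([-0.08511293,  0.        ,  0.        ,  0.        ,  0.        ]), 'view': array([[ 8.72815839e-01, -4.87641327e-01, -1.99611526e-02,
        -5.14460123e+02],
       [-2.87322428e-01, -4.80349278e-01, -8.28679910e-01,
         1.93651997e+02],
       [ 3.94510246e-01,  7.29020238e-01, -5.59366748e-01,
         1.32998892e+03],
       [ 0.00000000e+00,  0.00000000e+00,  0.00000000e+00,
         1.00000000e+00]])}
top {'fx': 449.4562884894852, 'fy': 449.4562884894852, 'cx': 277.7397963875691, 'cy': 212.388996983616, 'dist_coeffs': array([0.00723695, 0.        , 0.        , 0.        , 0.        ]), 'view': array([[-2.09599031e-02, -9.99771479e-01,  4.20377108e-03,
        -8.35501383e+01],
       [-9.91068716e-01,  2.02232275e-02, -1.31809791e-01,
         5.67593872e+02],
       [ 1.31694656e-01, -6.92894645e-03, -9.91266113e-01,
         1.03937868e+03],
       [ 0.00000000e+00,  0.00000000e+00,  0.00000000e+00,
         1.00000000e+00]])}
```

View pics/top0.png

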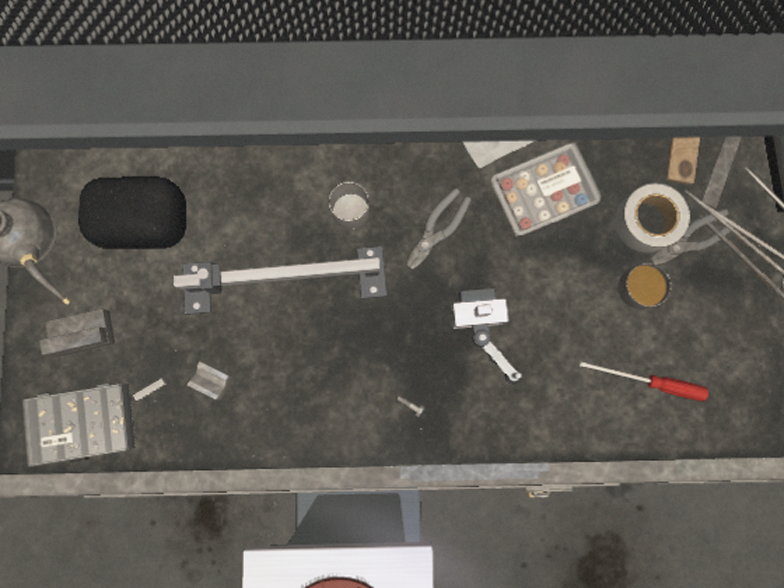

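View pics/scene0.png

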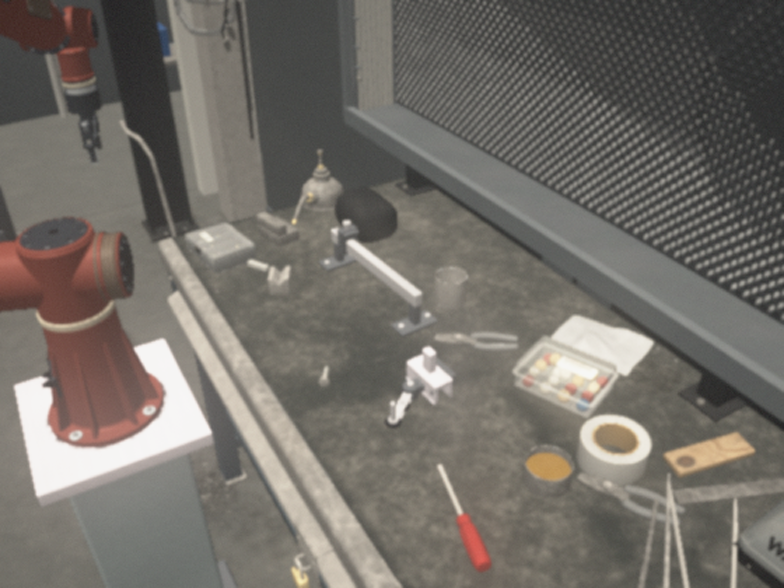

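The top view shows the rail (180–385, 250–310), with its collar at (205,275), and the carrier at (481,312) with its arm towards (515,376). I'll enlarge those two areas.

```bash
python3 - <<'E'
import cv2,numpy as np
im=cv2.imread("raw_top0.png")
# rail u 115..285 v 170..230 ; carrier u 310..390 v 200..280
a=cv2.resize(im[170:230,117:283],None,fx=4.8,fy=4.8,interpolation=cv2.INTER_CUBIC)
b=cv2.resize(im[200:280,300:400],None,fx=3.6,fy=3.6,interpolation=cv2.INTER_CUBIC)
c=np.zeros((600,800,3),np.uint8);c[:288,:797]=a[:288,:797];c[300:588,:360]=b
s=cv2.imread("raw_scene0.png")[225:310,260:380]
d=cv2.resize(s,None,fx=3.4,fy=3.4,interpolation=cv2.INTER_CUBIC);c[300:300+d.shape[0],380:380+d.shape[1]]=d
cv2.imwrite("pics/crop1.png",c)
E
```

```text
(no output)
```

View pics/crop1.png

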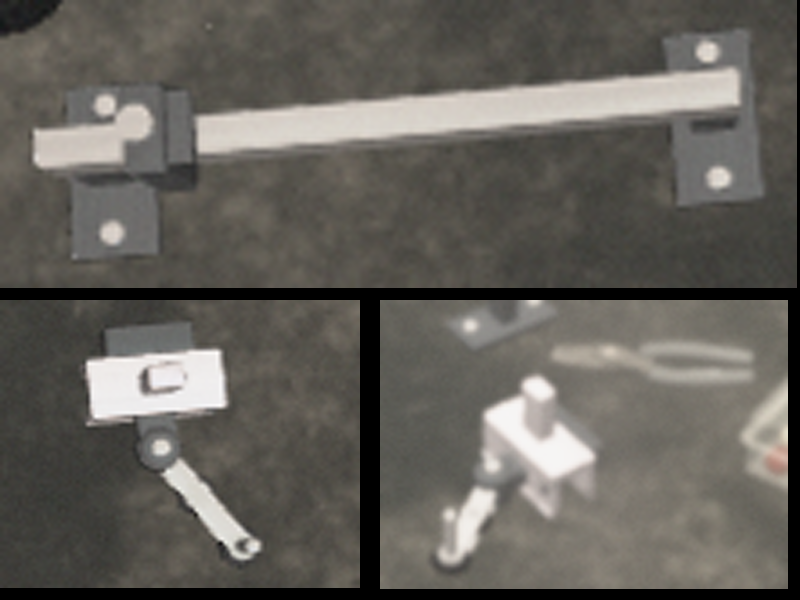

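```bash
cat > h.py <<'E'
import cv2,numpy as np
from workcell import ctrl
def ray(p,uv,z):
    """pixel(s) -> world points on plane z"""
    K=np.array([[p['fx'],0,p['cx']],[0,p['fy'],p['cy']],[0,0,1]]);V=p['view']
    n=cv2.undistortPoints(np.array(uv,float).reshape(-1,1,2),K,p['dist_coeffs'])[:,0]
    d=np.c_[n,np.ones(len(n))]@V[:3,:3];C=-V[:3,:3].T@V[:3,3]
    return C+d*((z-C[2])/d[:,2])[:,None]
def proj(p,P):
    K=np.array([[p['fx'],0,p['cx']],[0,p['fy'],p['cy']],[0,0,1]]);V=p['view']
    return cv2.projectPoints(np.array(P,float).reshape(-1,1,3),cv2.Rodrigues(V[:3,:3])[0],V[:3,3],K,p['dist_coeffs'])[0][:,0]
def st():
    s=ctrl.observe();return s
E
python3 - <<'E'
from h import *
np.set_printoptions(precision=1,suppress=True)
p=ctrl.camera_params("top")
cr=lambda a,s,o:(np.array(a,float)+.5)/s-.5+np.array(o)
R=lambda a,z:ray(p,cr(a,4.8,(117,170)),z)
C=lambda a,z:ray(p,cr(a,3.6,(300,200)),z)
r=R([(34,130),(738,68),(740,104),(36,166),(195,117),(195,153)],85);print("rail",r)
print("rail ang",np.arctan2(-(r[0]-r[1])[0],(r[0]-r[1])[1]),"mid",r[:4].mean(0),"len",np.linalg.norm(r[0]-r[1]))
print("feet",R([(668,40),(750,30),(763,195),(680,206),(70,90),(160,83),(157,257),(75,259)],8))
print("lip edge",R([(190,92),(195,163)],108.5),"screw",R([(134,122)],127))
s=C([(88,360),(222,350),(227,408),(90,418)],42);print("saddle",s,s.mean(0));e=s[0]-s[1]+s[3]-s[2];print("ang",np.arctan2(-e[0],e[1]))
print("tabtop",C([(167,376)],87),"pivot",C([(160,446)],32),"pin",C([(250,546)],55), "cw",C([(106,330),(190,324)],34))
print("pinbase",C([(243,546)],18))
q=ctrl.camera_params("scene")
t=lambda a:cr([(a[0]-380,a[1]-300)],3.4,(260,225))
print("scene tab top",ray(q,t((539,383)),87),"pin top",ray(q,t((449,511)),55))
k=588/420
for n,a,z in(("vee",(208,380),20),("pliers",(440,228),9),("bolt",(411,405),8)):print(n,ray(p,[(a[0]/k,a[1]/k)],z))
E
```

```text
rail [[603.  257.9  85. ]
 [626.5 -79.3  85. ]
 [608.9 -79.9  85. ]
 [585.6 256.5  85. ]
 [607.8 181.2  85. ]
 [590.3 180.9  85. ]]
rail ang 0.06941787082896426 mid [606.   88.8  85. ] len 337.99816193517466
feet [[657.3 -42.6   8. ]
 [661.7 -85.2   8. ]
 [575.2 -90.2   8. ]
 [570.3 -47.5   8. ]
 [637.1 266.    8. ]
 [639.9 219.7   8. ]
 [549.5 219.8   8. ]
 [549.4 261.5   8. ]]
lip edge [[615.5 177.5 108.5]
 [581.8 174.7 108.5]] screw [[598.5 198.  127. ]]
saddle [[ 358.2 -198.8   42. ]
 [ 362.7 -285.7   42. ]
 [ 326.  -287.2   42. ]
 [ 321.5 -198.8   42. ]] [ 342.1 -242.6   42. ]
ang 0.05130246036200468
tabtop [[ 350.2 -242.6   87. ]] pivot [[ 301.9 -244.6   32. ]] pin [[ 242.  -295.3   55. ]] cw [[ 376.7 -212.    34. ]
 [ 379.4 -267.1   34. ]]
pinbase [[ 235.7 -298.    18. ]]
scene tab top [[ 539.5 -246.7   87. ]] pin top [[ 430.1 -304.    55. ]]
vee [[432.1 216.2  20. ]]
pliers [[ 692.5 -189.4    9. ]]
bolt [[ 382.1 -129.7    8. ]]
```

```bash
python3 - <<'E'
from h import *
np.set_printoptions(precision=1,suppress=True)
p=ctrl.camera_params("top")
cr=lambda a,s,o:(np.array(a,float)+.5)/s-.5+np.array(o)
C=lambda a,z:ray(p,cr(np.array(a)-[0,300],3.6,(300,200)),z)
s=C([(88,360),(222,350),(227,408),(90,418)],42);print("saddle",s,s.mean(0));e=s[0]-s[1]+s[3]-s[2];print("ang",np.arctan2(-e[0],e[1]))
print("tabtop",C([(167,376)],87),"pivot",C([(160,446)],32),"pin",C([(250,546)],55), "cw",C([(106,330),(190,324)],34))
print("pinbase",C([(243,546)],18))
E
```

```text
saddle [[ 553.5 -205.6   42. ]
 [ 558.4 -294.7   42. ]
 [ 519.7 -296.2   42. ]
 [ 515.  -205.5   42. ]] [ 536.6 -250.5   42. ]
ang 0.053499223038854446
tabtop [[ 536.8 -250.3   87. ]] pivot [[ 496.2 -252.5   32. ]] pin [[ 429.  -304.4   55. ]] cw [[ 574.5 -219.2   34. ]
 [ 577.4 -275.6   34. ]]
pinbase [[ 429.3 -307.3   18. ]]
```

Emit:
servo_tool --commands '[0.16, -0.13, 0, -0.1, 85, 0.32, -0.26, 0, -0.2, 85, 0.48, -0.39, 0, -0.3, 85, 0.64, -0.52, 0, -0.4, 85, 0.8, -0.65, 0, -0.5, 85]'

```text
time_s: 0.72
eef_pos: [392.5, 409.8, 208.7]
orientation: [-1.554, -2.73, 0.001]
contact_force: [0.5, 1.4, -0.5]
grip_width: 85.2
grip_force: 0.0
```

Emit:
servo_tool --commands '[0.1, -0.19, 0, -0.08, 85, 0.2, -0.38, 0, -0.16, 85, 0.28, -0.57, 0, -0.24, 85, 0.34, -0.77, 0, -0.31, 85, 0.37, -0.97, 0, -0.31, 85]'

```text
time_s: 1.35
eef_pos: [502.6, 119.7, 208.8]
orientation: [2.162, 2.279, -0.0]
contact_force: [0.2, 0.2, 0.3]
grip_width: 85.1
grip_force: 0.0
```

Emit:
servo_tool --commands '[0.03, -0.2, 0, 0, 85, 0.06, -0.4, 0, 0, 85, 0.08, -0.6, 0, 0, 85, 0.1, -0.8, 0, 0, 85, 0.1, -1, 0, 0, 85]'

```text
time_s: 1.98
eef_pos: [532.0, -180.1, 208.8]
orientation: [-2.161, -2.28, -0.0]
contact_force: [0.2, 0.6, 1.3]
grip_width: 85.0
grip_force: 0.0
```

Emit:
servo_tool --commands '[0.01, -0.12, 0, 0, 85, 0.017, -0.233, 0, 0, 85, 0.017, -0.233, 0, 0, 85]'

```text
time_s: 2.35
eef_pos: [536.8, -250.2, 208.5]
orientation: [-2.164, -2.276, 0.001]
contact_force: [-0.9, 0.6, -0.1]
grip_width: 84.8
grip_force: 0.0
```

```bash
python3 - <<'E'
from h import *
print(ctrl.observe()['eef_pos'])
p=ctrl.camera_params("wrist");im=ctrl.camera("wrist");cv2.imwrite("raw_w1.png",im);import pickle;pickle.dump(p,open("w1.pkl","wb"))
cv2.imwrite("pics/w1.png",cv2.resize(im,(784,588),interpolation=cv2.INTER_CUBIC))
E
```

```text
[ 536.81224962 -250.1848305   208.49570481]
```

View pics/w1.png

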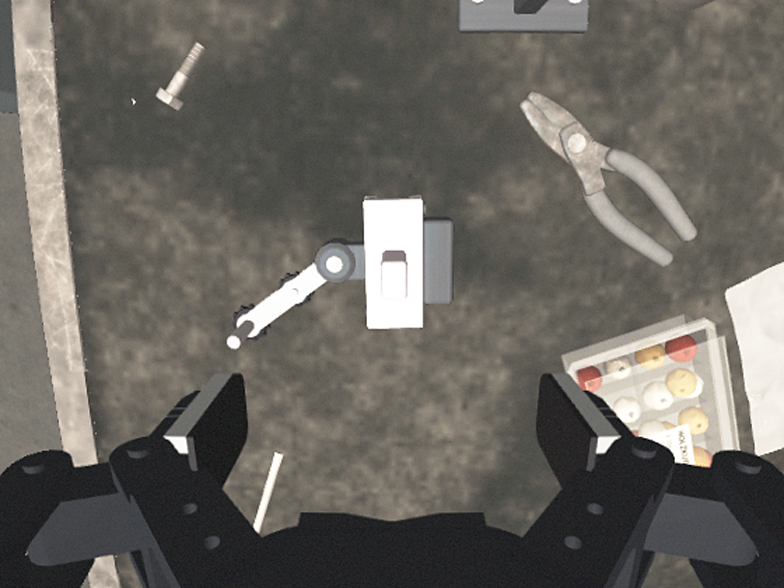

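Wrist view: the saddle spans (364–424, 198–328), the tab top is centred at about (394,281), and the pin top is at (234,342). Everything looks aligned with the tool.

```bash
python3 - <<'E'
from h import *
import pickle
np.set_printoptions(precision=2,suppress=True)
p=pickle.load(open("w1.pkl","rb"));k=1.4
f=lambda a,z:ray(p,(np.array(a,float)+.5)/k-.5,z)
s=f([(363,198),(424,198),(423,328),(367,328)],42);print(s,s.mean(0))
print(f([(394,281),(382,262),(407,262)],87), "pin",f([(234,342)],55),"pivot",f([(334,265)],32))
E
```

```text
[[ 516.23 -206.57   42.  ]
 [ 556.48 -204.57   42.  ]
 [ 561.76 -294.86   42.  ]
 [ 522.22 -296.82   42.  ]] [ 539.17 -250.7    42.  ]
[[ 538.81 -251.26   87.  ]
 [ 531.16 -240.13   87.  ]
 [ 545.87 -239.4    87.  ]] pin [[ 431.22 -307.32   55.  ]] pivot [[ 496.94 -254.69   32.  ]]
```

Emit:
servo_tool --commands '[0.005, -0.002, -0.15, 0, 85, 0.005, -0.002, -0.3, 0, 85, 0.005, -0.002, -0.45, 0, 85, 0.005, -0.002, -0.535, 0, 85, 0.005, -0.002, -0.535, 0, 85]'

```text
time_s: 3.02
eef_pos: [536.3, -245.6, 45.6]
orientation: [-2.154, -2.276, 0.002]
contact_force: [-0.2, 0.5, 0.8]
grip_width: 85.2
grip_force: 0.0
```

Emit:
servo_tool --commands '[0, 0, 0, 0, 50, 0, 0, 0, 0, 30, 0, 0, 0, 0, 20, 0, 0, 0, 0, 10, 0, 0, 0, 0, 10]' --grip_force 70

```text
time_s: 3.65
eef_pos: [539.0, -249.1, 49.9]
orientation: [2.161, 2.28, -0.0]
contact_force: [-2.0, 0.5, 5.3]
grip_width: 14.1
grip_force: 70.7
```

Emit:
servo_tool --commands '[0, 0, 0, 0, 5, 0, 0, 0, 0, 5, 0, 0, 0, 0, 5]'

```text
time_s: 4.03
eef_pos: [539.0, -249.1, 49.9]
orientation: [2.161, 2.28, -0.0]
contact_force: [-2.6, 0.6, 5.2]
grip_width: 14.4
grip_force: 70.8
```

Emit:
servo_tool --commands '[0, 0, 0.05, 0, 5, 0, 0, 0.1, 0, 5, 0, 0, 0.2, 0, 5, 0, 0, 0.3, 0, 5, 0, 0, 0.4, 0, 5]'

```text
time_s: 4.65
eef_pos: [538.5, -248.4, 169.6]
orientation: [-2.161, -2.28, -0.0]
contact_force: [0.5, -0.5, -5.9]
grip_width: 14.3
grip_force: 69.3
```

Emit:
servo_tool --commands '[0, 0, 0, 0, 5, 0, 0, 0, 0, 5, 0, 0, 0, 0, 5]'

```text
time_s: 5.03
eef_pos: [537.3, -247.8, 166.2]
orientation: [-2.158, -2.277, 0.001]
contact_force: [-0.4, 0.3, -6.2]
grip_width: 14.2
grip_force: 69.2
```

```bash
python3 - <<'E'
from h import *
print(ctrl.observe()['eef_pos'])
im=ctrl.camera("wrist");p=ctrl.camera_params("wrist");import pickle;pickle.dump(p,open("w2.pkl","wb"))
a=cv2.resize(im,(400,300));b=cv2.resize(ctrl.camera("scene")[200:320,240:400],None,fx=2.5,fy=2.5)
t=cv2.resize(ctrl.camera("top")[190:290,290:390],None,fx=3,fy=3,interpolation=cv2.INTER_CUBIC)
c=np.zeros((600,800,3),np.uint8);c[:300,:400]=a;c[:300,400:]=b;c[300:,:300]=t
cv2.imwrite("pics/l1.png",c)
E
```

```text
[ 537.28617269 -247.75588588  166.18032052]
```

View pics/l1.png

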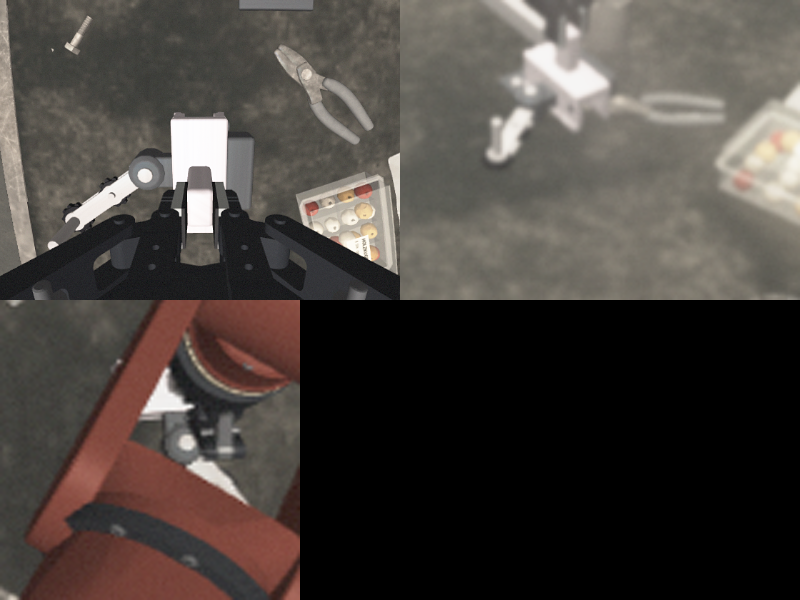

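Emit:
servo_tool --commands '[0.05, 0.18, 0.01, 0, 5, 0.1, 0.37, 0.02, 0.009, 5, 0.16, 0.56, 0.02, 0.009, 5, 0.22, 0.74, 0.02, 0.009, 5, 0.23, 0.85, 0.02, 0.009, 5]'

```text
time_s: 5.8
eef_pos: [608.6, 9.2, 174.3]
orientation: [-2.142, -2.298, -0.001]
contact_force: [0.3, 0.0, -5.5]
grip_width: 14.3
grip_force: 69.0
```

Emit:
servo_tool --commands '[0, 0, 0, 0, 5, 0, 0, 0, 0, 5, 0, 0, 0, 0, 5, 0, 0, 0, 0, 5]'

```text
time_s: 6.3
eef_pos: [607.8, 5.1, 174.7]
orientation: [2.147, 2.294, -0.0]
contact_force: [-0.7, -0.1, -6.0]
grip_width: 14.1
grip_force: 69.0
```

```bash
python3 - <<'E'
from h import *
s=ctrl.observe();print(s['eef_pos'],s['orientation'])
p=ctrl.camera_params("wrist");im=ctrl.camera("wrist");import pickle;pickle.dump(p,open("w3.pkl","wb"))
cv2.imwrite("pics/w3.png",cv2.resize(im,(784,588),interpolation=cv2.INTER_CUBIC))
E
```

```text
[607.75743883   5.12129141 174.65978863] [ 2.14679967e+00  2.29360256e+00 -2.66493415e-04]
```

View pics/w3.png

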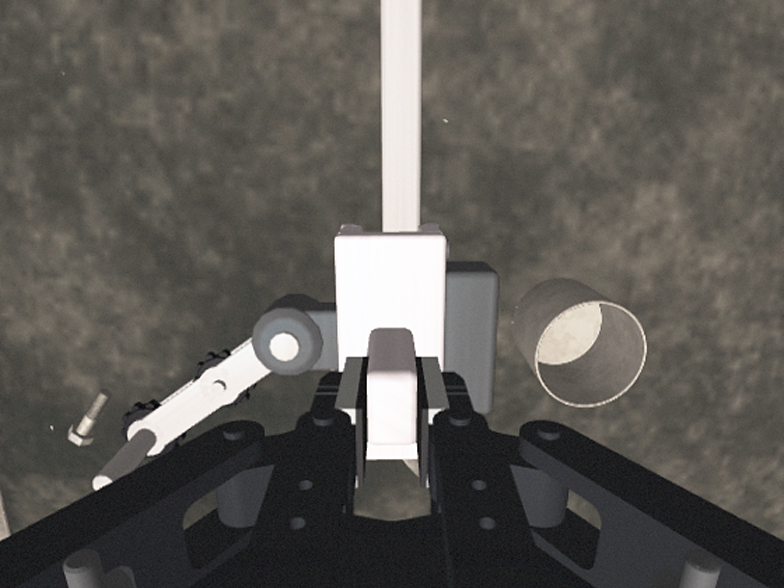

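Wrist view: the rail edges run (382,20)–(384,220) and (421,20)–(420,220). The held saddle's far corners are (336,236) and (446,234), and it is level and roughly over the rail.

```bash
python3 - <<'E'
from h import *
import pickle
np.set_printoptions(precision=2,suppress=True)
p=pickle.load(open("w3.pkl","rb"));k=1.4
f=lambda a,z:ray(p,(np.array(a,float)+.5)/k-.5,z)
r=f([(382,20),(384,220),(421,20),(420,220)],85);print("rail",r)
d=(r[0]-r[1]+r[2]-r[3]);a=np.arctan2(-d[0],d[1]);m=r.mean(0);print("ang",a,m, "x at y=94",m[0]-np.tan(a)*(94-m[1]))
for a_ in (.069,a):print("rail x at y=94 w/ ang",a_,m[0]-np.tan(a_)*(94-m[1]))
for z in(165,167,169):
  s=f([(336,236),(446,234)],z);e=s[1]-s[0];print("saddle",z,s,np.linalg.norm(e),np.arctan2(e[1],e[0]),"mid",s.mean(0))
E
```

```text
rail [[595.09 137.95  85.  ]
 [601.95  43.24  85.  ]
 [613.52 139.19  85.  ]
 [620.37  44.46  85.  ]]
ang 0.07224634779006416 [607.73  91.21  85.  ] x at y=94 607.5295687955794
rail x at y=94 w/ ang 0.069 607.5386682558536
rail x at y=94 w/ ang 0.07224634779006416 607.5295687955794
saddle 165 [[585.9   45.32 165.  ]
 [624.78  48.57 165.  ]] 39.01064587769885 0.08358405089879793 mid [605.34  46.94 165.  ]
saddle 167 [[586.11  45.61 167.  ]
 [624.54  48.83 167.  ]] 38.564092849091566 0.08358405089879775 mid [605.32  47.22 167.  ]
saddle 169 [[586.31  45.91 169.  ]
 [624.3   49.09 169.  ]] 38.11753982048439 0.0835840508987977 mid [605.3  47.5 169. ]
```

Emit:
servo_tool --commands '[-0.001, 0.1, 0, 0, 5, -0.002, 0.2, 0, 0, 5, -0.003, 0.3, 0, 0, 5, -0.003, 0.3, 0, 0, 5, -0.003, 0.3, 0, 0, 5]'

```text
time_s: 6.98
eef_pos: [607.0, 95.6, 174.7]
orientation: [2.145, 2.295, -0.001]
contact_force: [-0.4, -0.0, -4.5]
grip_width: 14.2
grip_force: 69.0
```

Emit:
servo_tool --commands '[0, 0, 0, 0, 5, 0, 0, 0, 0, 5, 0, 0, 0, 0, 5]'

```text
time_s: 7.35
eef_pos: [607.0, 95.7, 174.7]
orientation: [2.146, 2.295, -0.0]
contact_force: [-0.2, 0.2, -5.4]
grip_width: 13.8
grip_force: 69.0
```

```bash
python3 - <<'E'
from h import *
s=ctrl.observe();print(s['eef_pos'],s['orientation'])
p=ctrl.camera_params("wrist");im=ctrl.camera("wrist");import pickle;pickle.dump(p,open("w4.pkl","wb"));cv2.imwrite("raw_w4.png",im)
cv2.imwrite("pics/w4.png",cv2.resize(im[0:260,160:400],None,fx=2.3,fy=2.3,interpolation=cv2.INTER_CUBIC))
E
```

```text
[607.0034928   95.74233543 174.73016929] [ 2.14576727e+00  2.29453973e+00 -3.33607872e-05]
```

View pics/w4.png

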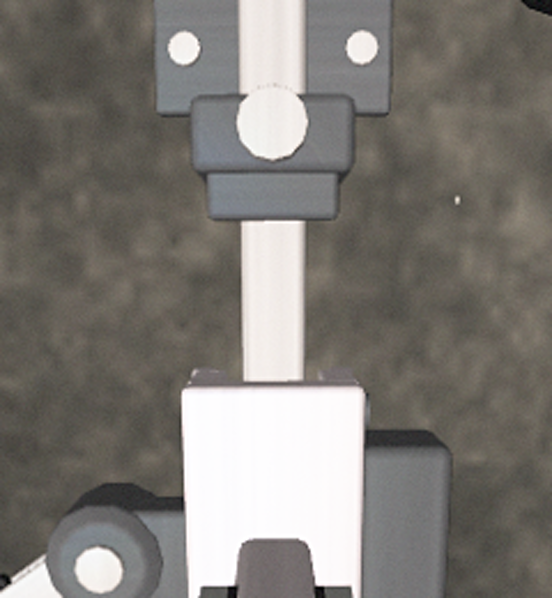

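Crop: rail edges are x=242–304 between y=225 and 378, and saddle corners are (183,388) and (364,388). The lip's front edge is at y=219, clear ahead of the saddle.

```bash
python3 - <<'E'
from h import *
import pickle
np.set_printoptions(precision=2,suppress=True)
p=pickle.load(open("w4.pkl","rb"));k=2.3
f=lambda a,z:ray(p,(np.array(a,float)+.5)/k-.5+[160,0],z)
r=f([(241,225),(243,378),(304.5,225),(303.5,378)],85);print("rail",r)
s=f([(183,388),(364,388)],167);e=s[1]-s[0];m=s.mean(0);print(s,np.arctan2(e[1],e[0]),m)
c=r.mean(0);d=r[0]-r[1]+r[2]-r[3];print("ang",np.arctan2(-d[0],d[1]),"rail x at saddle end",c[0]-.07*(m[1]-c[1]))
print("lip",f([(210,219),(339,219)],100.5),"lip top",f([(210,219),(339,219)],108.5))
E
```

```text
rail [[591.9  174.45  85.  ]
 [595.14 128.38  85.  ]
 [610.96 175.72  85.  ]
 [614.08 129.63  85.  ]]
[[585.01 136.2  167.  ]
 [623.57 138.75 167.  ]] 0.0661859283333875 [604.29 137.47 167.  ]
ang 0.06892827844205426 rail x at saddle end 604.0409430684916
lip [[583.75 174.77 100.5 ]
 [620.07 177.18 100.5 ]] lip top [[584.4  174.34 108.5 ]
 [619.5  176.67 108.5 ]]
```

Emit:
servo_tool --commands '[0, 0, -0.05, 0, 5, 0, 0, -0.1, 0, 5, 0, 0, -0.14, 0, 5, 0, 0, -0.165, 0, 5, 0, 0, -0.165, 0, 5]'

```text
time_s: 8.02
eef_pos: [606.2, 96.3, 124.0]
orientation: [-2.144, -2.294, 0.002]
contact_force: [0.3, 0.2, -5.8]
grip_width: 14.0
grip_force: 69.0
```

Emit:
servo_tool --commands '[0, 0, -0.02, 0, 5, 0, 0, -0.035, 0, 5, 0, 0, -0.05, 0, 5, 0, 0, -0.062, 0, 5, 0, 0, -0.062, 0, 5]'

```text
time_s: 8.65
eef_pos: [606.5, 96.3, 106.1]
orientation: [-2.144, -2.295, 0.001]
contact_force: [-0.0, 0.3, -6.3]
grip_width: 14.3
grip_force: 69.0
```

Emit:
servo_tool --commands '[0, 0, -0.004, 0, 5, 0, 0, -0.006, 0, 5, 0, 0, -0.006, 0, 5]'

```text
time_s: 9.02
eef_pos: [607.1, 96.3, 105.0]
orientation: [2.145, 2.295, 0.0]
contact_force: [0.2, 0.5, -4.5]
grip_width: 13.8
grip_force: 69.1
```

Emit:
servo_tool --commands '[0, 0, -0.003, 0, 5, 0, 0, -0.003, 0, 5, 0, 0, -0.003, 0, 5]'

```text
time_s: 9.4
eef_pos: [607.2, 96.1, 104.7]
orientation: [2.144, 2.295, 0.0]
contact_force: [-1.9, -1.6, 0.2]
grip_width: 14.1
grip_force: 69.8
```

Emit:
servo_tool --commands '[-0.002, 0.03, 0, 0, 5, -0.004, 0.06, 0, 0, 5, -0.006, 0.09, 0, 0, 5, -0.008, 0.12, 0, 0, 5, -0.01, 0.145, 0, 0, 5]'

```text
time_s: 10.02
eef_pos: [604.8, 140.2, 104.7]
orientation: [2.143, 2.295, 0.001]
contact_force: [0.9, -5.2, 3.1]
grip_width: 14.0
grip_force: 70.2
```

Emit:
servo_tool --commands '[0, 0.002, 0, 0, 5, 0, 0.005, 0, 0, 5, 0, 0.005, 0, 0, 5]'

```text
time_s: 10.4
eef_pos: [604.5, 141.4, 104.5]
orientation: [2.145, 2.295, 0.002]
contact_force: [1.0, -3.4, 5.1]
grip_width: 14.1
grip_force: 70.4
```

Emit:
servo_tool --commands '[0, 0.005, 0, 0, 5, -0.001, 0.01, 0, 0, 5, -0.001, 0.01, 0, 0, 5]'

```text
time_s: 10.78
eef_pos: [604.4, 142.9, 104.7]
orientation: [2.143, 2.294, -0.001]
contact_force: [1.4, -5.9, 5.9]
grip_width: 14.1
grip_force: 70.5
```

Emit:
servo_tool --commands '[0, 0.004, 0, 0, 5, 0, 0.007, 0, 0, 5, 0, 0.007, 0, 0, 5]'

```text
time_s: 11.15
eef_pos: [604.4, 144.9, 104.7]
orientation: [2.143, 2.294, -0.001]
contact_force: [0.9, -5.7, 6.4]
grip_width: 14.0
grip_force: 70.5
```

Emit:
servo_tool --commands '[0, 0.004, 0, 0, 5, 0, 0.007, 0, 0, 5, 0, 0.007, 0, 0, 5]'

```text
time_s: 11.52
eef_pos: [604.4, 145.4, 104.9]
orientation: [2.142, 2.292, -0.005]
contact_force: [-0.7, -10.0, 6.5]
grip_width: 14.3
grip_force: 70.8
```

Emit:
servo_tool --commands '[0, 0.003, 0, 0, 5, 0, 0.005, 0, 0, 5, 0, 0.005, 0, 0, 5]'

```text
time_s: 11.9
eef_pos: [604.4, 145.5, 105.1]
orientation: [2.141, 2.292, -0.008]
contact_force: [-1.3, -12.6, 8.6]
grip_width: 14.4
grip_force: 70.8
```

Emit:
servo_tool --commands '[0, 0, 0, 0, 30, 0, 0, 0, 0, 45, 0, 0, 0, 0, 45, 0, 0, 0.1, 0, 45, 0, 0, 0.3, 0, 45]' --grip_force 20

```text
time_s: 12.52
eef_pos: [600.2, 150.3, 190.2]
orientation: [-2.14, -2.291, 0.011]
contact_force: [1.0, -0.1, 0.5]
grip_width: 45.0
grip_force: 0.0
```

Emit:
servo_tool --commands '[0, 0, 0, 0, 45, 0, -0.15, 0.1, 0, 20, 0, -0.3, 0.1, 0, 0, 0, -0.3, 0.1, 0, 0, 0, -0.3, 0.1, 0, 0]'

```text
time_s: 13.15
eef_pos: [602.9, 60.6, 222.6]
orientation: [-2.144, -2.294, 0.001]
contact_force: [-1.7, 0.1, -0.7]
grip_width: 0.1
grip_force: 0.0
```

```bash
python3 - <<'E'
from h import *
s=ctrl.observe();print(s['eef_pos'],s['orientation'],s['contact_force'],s['grip_width'])
p=ctrl.camera_params("wrist");im=ctrl.camera("wrist");import pickle;pickle.dump(p,open("w5.pkl","wb"))
cv2.imwrite("pics/w5.png",cv2.resize(im,(784,588),interpolation=cv2.INTER_CUBIC))
E
```

```text
[602.86207904  60.59227493 222.57290368] [-2.14351598e+00 -2.29351575e+00  1.16078176e-03] [-1.66280861  0.14745898 -0.66194688] 0.13489526439596228
```

View pics/w5.png

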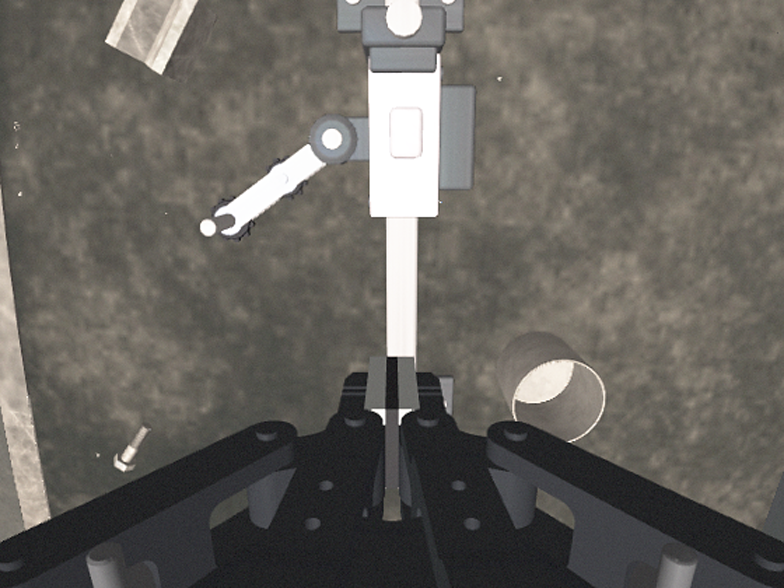

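The carrier hangs square with its end under the lip. Pin top is at (208,227), pivot at (331,139) and tab top at (405,131). Next I'll compute positions.

```bash
python3 - <<'E'
from h import *
import pickle
np.set_printoptions(precision=2,suppress=True)
p=pickle.load(open("w5.pkl","rb"));k=1.4
f=lambda a,z:ray(p,(np.array(a,float)+.5)/k-.5,z)
print("tab",f([(405,131)],142),"pin",f([(208,227)],110),"pivot",f([(331,139)],87),"near end",f([(369,217),(440,217)],97))
print("lip",f([(371,70.5),(434,70.5)],100.5),"screw",f([(404,16)],127))
pv=f([(331,139)],87)[0];R=np.array([[np.cos(.069),-np.sin(.069)],[np.sin(.069),np.cos(.069)]])
for th in(-.61,0,.44):print(th,pv[:2]+R@[-85*np.cos(th),85*np.sin(th)])
E
```

```text
tab [[604.17 142.68 142.  ]] pin [[497.15  86.16 110.  ]] pivot [[562.45 139.01  87.  ]] near end [[587.61  96.06  97.  ]
 [629.01  98.87  97.  ]]
lip [[584.28 175.95 100.5 ]
 [618.43 178.29 100.5 ]] screw [[600.09 197.66 127.  ]]
-0.61 [496.3   85.63]
0 [477.65 133.15]
0.44 [483.23 169.82]
```

Emit:
servo_tool --commands '[-0.15, -0.03, 0, 0, 0, -0.3, -0.05, 0, 0, 0, -0.38, -0.05, 0, 0, 0, -0.38, -0.05, -0.15, 0, 0, -0.38, -0.05, -0.3, 0, 0]'

```text
time_s: 13.82
eef_pos: [489.9, 46.3, 133.5]
orientation: [2.142, 2.296, 0.003]
contact_force: [-0.0, -0.0, -0.5]
grip_width: -0.0
grip_force: 0.0
```

Emit:
servo_tool --commands '[0, 0, -0.1, 0, 0, 0, 0, -0.155, 0, 0, 0, 0, -0.155, 0, 0, 0, 0, -0.155, 0, 0]'

```text
time_s: 14.32
eef_pos: [491.0, 45.2, 88.7]
orientation: [2.143, 2.295, 0.003]
contact_force: [0.4, -0.5, -0.6]
grip_width: 0.2
grip_force: 0.0
```

Emit:
servo_tool --commands '[0, 0.05, -0.01, 0, 0, -0.005, 0.1, -0.01, 0, 0, -0.01, 0.14, -0.01, 0, 0, -0.02, 0.18, -0.01, 0, 0, -0.025, 0.22, -0.01, 0, 0]'

```text
time_s: 14.95
eef_pos: [482.1, 112.4, 84.6]
orientation: [2.144, 2.296, 0.002]
contact_force: [-0.2, -0.3, -1.0]
grip_width: -0.1
grip_force: 0.0
```

Emit:
servo_tool --commands '[0, 0.03, 0, 0, 0, 0, 0.06, 0, 0, 0, 0, 0.09, 0, 0, 0, 0, 0.11, 0, 0, 0, 0, 0.11, 0, 0, 0]'

```text
time_s: 15.58
eef_pos: [482.2, 144.3, 84.4]
orientation: [2.144, 2.296, -0.0]
contact_force: [-0.4, -0.7, 0.2]
grip_width: -0.2
grip_force: 0.0
```

```bash
python3 - <<'E'
from h import *
s=ctrl.observe();print(s['eef_pos'],s['contact_force'])
a=cv2.resize(ctrl.camera("wrist"),(480,360));b=cv2.resize(ctrl.camera("scene")[130:250,200:330],None,fx=2.4,fy=2.4,interpolation=cv2.INTER_CUBIC)
c=np.zeros((360,800,3),np.uint8);c[:,:480]=a;c[:b.shape[0],485:485+b.shape[1]]=b
cv2.imwrite("pics/x1.png",c)
E
```

```text
[482.16659575 144.33203541  84.35605091] [-0.35377208 -0.7338138   0.21230435]
```

View pics/x1.png

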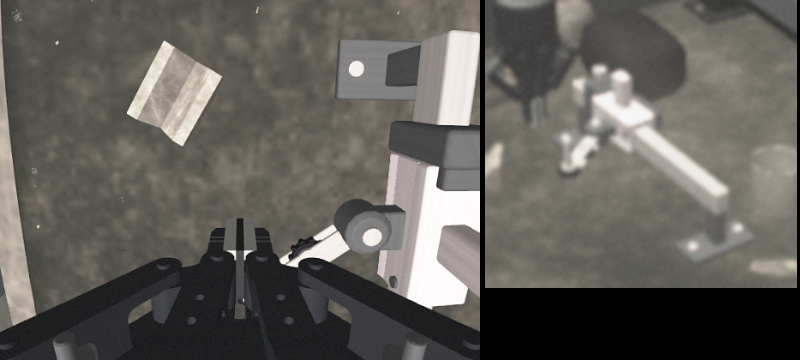

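The finger passed beside the pin because its tip is narrow, so the arm is still at rest. I'll lift, go back, and follow the pin's arc.

Emit:
servo_tool --commands '[0, 0, 0.15, 0, 0, 0, -0.02, 0.25, 0, 0, 0.02, -0.17, 0.25, 0, 0, 0.053, -0.32, 0.25, 0, 0, 0.053, -0.32, 0.25, 0, 0]'

```text
time_s: 16.3
eef_pos: [498.7, 45.2, 159.7]
orientation: [2.149, 2.29, -0.0]
contact_force: [0.4, 0.2, 0.3]
grip_width: 0.0
grip_force: 0.0
```

Emit:
servo_tool --commands '[0, 0, -0.15, 0, 0, 0, 0, -0.25, 0, 0, 0, 0, -0.25, 0, 0, 0, 0, -0.25, 0, 0]'

```text
time_s: 16.8
eef_pos: [498.8, 48.3, 85.4]
orientation: [2.144, 2.295, 0.002]
contact_force: [-0.5, -0.3, 1.0]
grip_width: 0.1
grip_force: 0.0
```

Emit:
servo_tool --commands '[0, 0.03, 0, 0, 0, 0, 0.06, 0, 0, 0, -0.012, 0.08, 0, 0, 0, -0.024, 0.105, 0, 0, 0, -0.024, 0.105, 0, 0, 0]'

```text
time_s: 17.42
eef_pos: [490.2, 80.2, 84.3]
orientation: [-2.143, -2.296, 0.0]
contact_force: [-0.9, 0.4, -0.2]
grip_width: 0.4
grip_force: 0.1
```

```bash
cat >> h.py <<'E'
PV=np.array([562.3,139.0]);Y=.069
def armscan(cams=("scene","wrist")):
    """mean brightness along arm (top z=73) and pin (z 75-110) against angle"""
    R=np.array([[np.cos(Y),-np.sin(Y)],[np.sin(Y),np.cos(Y)]]);ths=np.arange(-.75,.66,.08)
    s=ctrl.observe();print(np.round(s['eef_pos'],1),np.round(s['contact_force'],1),np.round(s['moment'],2))
    for c in cams:
        p=ctrl.camera_params(c);g=cv2.cvtColor(ctrl.camera(c),cv2.COLOR_BGR2GRAY)
        cv2.imwrite(f"raw_{c}_{s['time_s']:.2f}.png",g);o=[]
        for th in ths:
            d=R@[-np.cos(th),np.sin(th)]
            P=[[*(PV+d*r),73] for r in np.arange(25,76,5)];Q=[[*(PV+d*85),z] for z in range(78,109,4)]
            def m(X):
                u=np.round(proj(p,X)).astype(int);ok=(u[:,0]>=0)&(u[:,0]<560)&(u[:,1]>=0)&(u[:,1]<420)
                return int(g[u[ok,1],u[ok,0]].mean()) if ok.any() else -1
            o.append((round(float(th),2),m(P),m(Q)))
        print(c,o)
E
python3 -c "from h import *;armscan()"
```

```text
[490.2  80.2  84.3] [-0.9  0.4 -0.2] [-0.05  0.07  0.03]
scene [(-0.75, 222, 214), (-0.67, 235, 171), (-0.59, 229, 141), (-0.51, 207, 129), (-0.43, 182, 106), (-0.35, 158, 108), (-0.27, 145, 112), (-0.19, 132, 113), (-0.11, 126, 113), (-0.03, 123, 112), (0.05, 119, 110), (0.13, 114, 108), (0.21, 112, 106), (0.29, 108, 107), (0.37, 107, 108), (0.45, 107, 107), (0.53, 107, 104), (0.61, 107, 100)]
wrist [(-0.75, 164, 56), (-0.67, 233, 124), (-0.59, 235, 91), (-0.51, 235, 175), (-0.43, 153, 77), (-0.35, 99, 71), (-0.27, 99, 82), (-0.19, 102, 92), (-0.11, 89, 77), (-0.03, 91, 87), (0.05, 89, 85), (0.13, 91, 106), (0.21, 96, 104), (0.29, 95, 82), (0.37, 95, 87), (0.45, 94, 78), (0.53, 92, 78), (0.61, 89, 75)]
```

The scan shows the arm still at rest, so side pushing is unreliable. I'll grip the pin instead: quarter turn, straddle, close on it, and carry it round the arc.

Emit:
servo_tool --commands '[0, -0.01, 0.1, 0, 0, 0, -0.01, 0.25, 0.05, 20, 0.01, 0, 0.25, 0.16, 50, 0.023, 0.02, 0.25, 0.27, 50, 0.023, 0.02, 0.25, 0.38, 50]'

```text
time_s: 18.15
eef_pos: [498.1, 85.4, 159.6]
orientation: [1.367, 2.828, 0.0]
contact_force: [-0.2, -0.4, 0.2]
grip_width: 50.3
grip_force: 0.0
```

Emit:
servo_tool --commands '[0, 0, 0, 0.11, 50, 0, 0, 0, 0.22, 50, 0, 0, 0, 0.33, 50, 0, 0, 0, 0.44, 50, 0, 0, 0, 0.55, 50]'

```text
time_s: 18.77
eef_pos: [497.7, 85.2, 159.2]
orientation: [-0.058, -3.141, 0.0]
contact_force: [-0.2, -0.2, 0.2]
grip_width: 50.0
grip_force: 0.0
```

Emit:
servo_tool --commands '[0, 0, 0, 0.07, 50, 0, 0, 0, 0.07, 50, 0, 0, 0, 0.07, 50]'

```text
time_s: 19.15
eef_pos: [497.7, 85.3, 159.3]
orientation: [0.104, -3.14, 0.0]
contact_force: [-0.4, -0.2, 0.2]
grip_width: 50.0
grip_force: 0.0
```

```bash
python3 -c "
from h import *
s=ctrl.observe();print(s['eef_pos'],s['orientation'],s['joint_pos'],s['grip_width'],s['time_s']);armscan(('scene',))"
```

```text
[497.71666808  85.31360072 159.30537641] [ 1.03537783e-01 -3.13972149e+00  1.05766305e-04] [ 3.07360134e-02  9.96983955e-03  1.93898890e+00 -7.28453092e-05
  1.19279823e+00 -1.60596301e+00] 49.965141131686686 19.15
[497.7  85.3 159.3] [-0.4 -0.2  0.2] [0.01 0.05 0.02]
scene [(-0.75, 206, 220), (-0.67, 232, 187), (-0.59, 230, 168), (-0.51, 215, 144), (-0.43, 196, 116), (-0.35, 172, 114), (-0.27, 155, 114), (-0.19, 145, 114), (-0.11, 144, 113), (-0.03, 144, 111), (0.05, 147, 110), (0.13, 149, 107), (0.21, 149, 105), (0.29, 145, 106), (0.37, 143, 107), (0.45, 136, 107), (0.53, 134, 107), (0.61, 125, 107)]
```

Emit:
servo_tool --commands '[0, 0, -0.12, 0, 50, 0, 0, -0.23, 0, 50, 0, 0, -0.257, 0, 50, 0, 0, -0.257, 0, 50]'

```text
time_s: 19.7
eef_pos: [497.6, 85.5, 82.2]
orientation: [0.106, -3.139, 0.0]
contact_force: [0.8, -0.9, 0.4]
grip_width: 50.0
grip_force: 0.0
```

Emit:
servo_tool --commands '[0, 0, 0, 0, 30, 0, 0, 0, 0, 15, 0, 0, 0, 0, 4, 0, 0, 0, 0, 4, 0, 0, 0, 0, 4]' --grip_force 30

```text
time_s: 20.32
eef_pos: [498.6, 85.6, 82.7]
orientation: [-0.106, 3.138, 0.0]
contact_force: [1.4, 0.2, -0.5]
grip_width: 6.7
grip_force: 29.2
```

Emit:
servo_tool --commands '[-0.026, 0.037, 0, 0, 4, -0.044, 0.076, 0, 0, 4, -0.056, 0.116, 0, 0, 4, -0.062, 0.159, 0, 0, 4, -0.062, 0.159, 0, 0, 4]'

```text
time_s: 20.95
eef_pos: [475.8, 134.0, 81.2]
orientation: [0.11, -3.133, 0.001]
contact_force: [-5.1, -3.2, 2.3]
grip_width: 6.9
grip_force: 29.8
```

```bash
python3 -c "
from h import *
armscan(('scene','wrist'))"
```

```text
[475.8 134.   81.2] [-5.1 -3.2  2.3] [-0.48  0.83  0.07]
scene [(-0.75, 125, 142), (-0.67, 141, 136), (-0.59, 152, 161), (-0.51, 154, 197), (-0.43, 152, 214), (-0.35, 168, 200), (-0.27, 199, 183), (-0.19, 217, 167), (-0.11, 230, 141), (-0.03, 233, 126), (0.05, 227, 125), (0.13, 207, 125), (0.21, 185, 130), (0.29, 167, 126), (0.37, 154, 125), (0.45, 143, 123), (0.53, 142, 120), (0.61, 124, 114)]
wrist [(-0.75, 52, 89), (-0.67, 77, 99), (-0.59, 71, 106), (-0.51, 74, 124), (-0.43, 64, 127), (-0.35, 62, 126), (-0.27, 83, 118), (-0.19, 110, 89), (-0.11, 161, 181), (-0.03, 254, 214), (0.05, 251, 40), (0.13, 157, 181), (0.21, 105, 83), (0.29, 82, 127), (0.37, 72, 133), (0.45, 69, 125), (0.53, 77, 120), (0.61, 72, 102)]
```

Emit:
servo_tool --commands '[-0.002, 0.03, 0, 0, 4, -0.001, 0.056, 0, 0, 4, 0.003, 0.08, 0, 0, 4, 0.007, 0.1, 0, 0, 4, 0.007, 0.1, 0, 0, 4]'

```text
time_s: 21.68
eef_pos: [480.7, 163.7, 82.0]
orientation: [0.108, -3.139, -0.001]
contact_force: [-1.2, -1.4, 0.3]
grip_width: 7.2
grip_force: 29.3
```

Emit:
servo_tool --commands '[0.002, 0.01, 0, 0, 4, 0.003, 0.015, 0, 0, 4, 0.003, 0.015, 0, 0, 4]'

```text
time_s: 22.05
eef_pos: [482.0, 167.7, 82.2]
orientation: [0.107, -3.139, 0.0]
contact_force: [-1.0, -1.8, 0.1]
grip_width: 6.9
grip_force: 29.3
```

Emit:
servo_tool --commands '[0.002, 0.007, 0, 0, 4, 0.003, 0.01, 0, 0, 4, 0.003, 0.01, 0, 0, 4]'

```text
time_s: 22.42
eef_pos: [483.1, 170.6, 82.3]
orientation: [0.106, -3.14, 0.0]
contact_force: [-1.5, -3.8, -0.5]
grip_width: 6.6
grip_force: 29.3
```

```bash
python3 -c "
from h import *
armscan(('scene','wrist'))"
```

```text
[483.1 170.6  82.3] [-1.5 -3.8 -0.5] [-0.51  0.17  0.12]
scene [(-0.75, 116, 141), (-0.67, 116, 119), (-0.59, 119, 117), (-0.51, 126, 121), (-0.43, 135, 156), (-0.35, 150, 181), (-0.27, 153, 195), (-0.19, 154, 203), (-0.11, 154, 202), (-0.03, 171, 181), (0.05, 190, 168), (0.13, 203, 152), (0.21, 215, 151), (0.29, 228, 138), (0.37, 231, 132), (0.45, 226, 123), (0.53, 209, 113), (0.61, 168, 102)]
wrist [(-0.75, 92, 114), (-0.67, 91, 110), (-0.59, 92, 114), (-0.51, 98, 115), (-0.43, 95, 120), (-0.35, 97, 122), (-0.27, 92, 124), (-0.19, 102, 123), (-0.11, 107, 117), (-0.03, 112, 121), (0.05, 104, 126), (0.13, 94, 133), (0.21, 82, 131), (0.29, 72, 101), (0.37, 100, 185), (0.45, 90, 218), (0.53, 127, 174), (0.61, 82, 181)]
```

Emit:
servo_tool --commands '[0.002, 0.005, 0, 0, 4, 0.003, 0.008, 0, 0, 4, 0.003, 0.008, 0, 0, 4]'

```text
time_s: 22.9
eef_pos: [484.0, 173.1, 82.3]
orientation: [-0.107, 3.14, -0.0]
contact_force: [-1.5, -2.9, 0.3]
grip_width: 7.1
grip_force: 29.3
```

Emit:
servo_tool --commands '[0.002, 0.005, 0, 0, 4, 0.003, 0.008, 0, 0, 4, 0.003, 0.008, 0, 0, 4]'

```text
time_s: 23.28
eef_pos: [484.6, 174.8, 82.2]
orientation: [0.107, -3.139, 0.003]
contact_force: [-1.2, -6.3, 0.1]
grip_width: 7.1
grip_force: 29.5
```

Emit:
servo_tool --commands '[0.001, 0.004, 0, 0, 4, 0.002, 0.006, 0, 0, 4, 0.002, 0.006, 0, 0, 4]'

```text
time_s: 23.65
eef_pos: [484.7, 175.1, 82.0]
orientation: [0.108, -3.137, 0.007]
contact_force: [-3.0, -9.4, 2.6]
grip_width: 6.5
grip_force: 29.7
```

Emit:
servo_tool --commands '[0.001, 0.004, 0, 0, 4, 0.001, 0.004, 0, 0, 4, 0.001, 0.004, 0, 0, 4]'

```text
time_s: 24.02
eef_pos: [484.7, 175.3, 81.9]
orientation: [0.109, -3.136, 0.01]
contact_force: [-3.6, -12.0, 3.6]
grip_width: 6.8
grip_force: 29.8
```

```bash
python3 - <<'E'
from h import *
s=ctrl.observe();print(s['eef_pos'],s['contact_force'])
w=cv2.resize(ctrl.camera("wrist"),(400,300))
sc=cv2.resize(ctrl.camera("scene")[140:215,210:310],(400,300),interpolation=cv2.INTER_CUBIC)
t=cv2.resize(ctrl.camera("top")[165:255,110:230],(400,300),interpolation=cv2.INTER_CUBIC)
cv2.imwrite("pics/fin.png",np.vstack([np.hstack([w,sc]),np.hstack([t,0*t])]))
armscan(('scene',))
E
```

```text
[484.68758063 175.3020419   81.93940247] [ -3.56899518 -11.99678325   3.56623128]
[484.7 175.3  81.9] [ -2.7 -12.    2. ] [-2.13  0.55  0.01]
scene [(-0.75, 115, 138), (-0.67, 115, 121), (-0.59, 115, 116), (-0.51, 122, 115), (-0.43, 131, 144), (-0.35, 147, 170), (-0.27, 154, 181), (-0.19, 150, 197), (-0.11, 144, 204), (-0.03, 154, 191), (0.05, 174, 178), (0.13, 195, 161), (0.21, 207, 158), (0.29, 223, 149), (0.37, 230, 142), (0.45, 229, 131), (0.53, 219, 120), (0.61, 183, 108)]
```

View pics/fin.png

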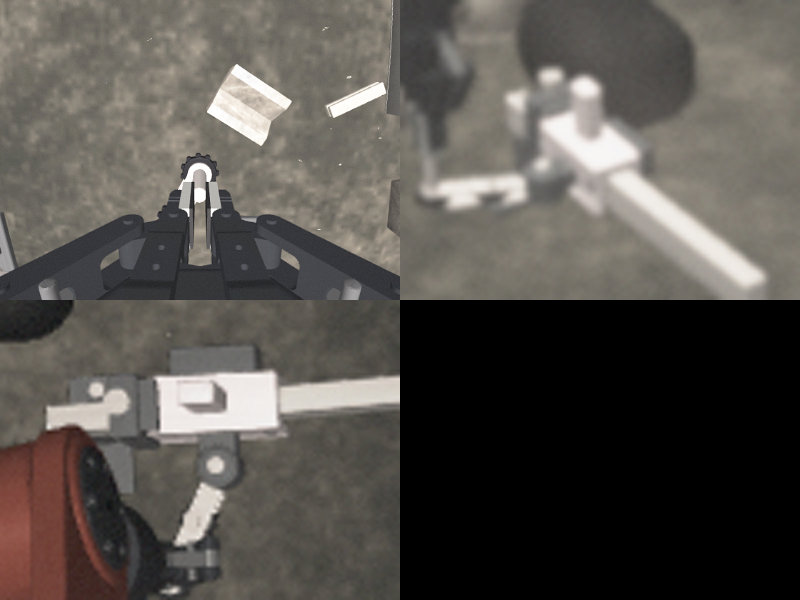

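The last picture shows the carrier under the lip against the collar, the arm swung forward, and the pin held in the pads (wrist view 200,185). The arm's hard stop shows as 12 N with almost no further travel, so I'm handing in.

```bash
python3 -c "
from workcell import ctrl
print(ctrl.sign_off())"
```

```text
the job is handed in; nothing more can be done
None
```

I handed the job in at about 24 s: the carrier is hung and home against the collar under its lip, and the gripper is holding the cage arm's pin against its internal stop with about 12 N. A first attempt to push the pin from the side missed it, so I gripped the pin instead; the sign-off gave no verdict.

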